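# Lengthen the calibration arm by one hole and load it

## Task

Lengthen the telescopic calibration arm by one hole: squeeze in its two opposed spring buttons and slide the sleeve outwards, away from the foot, until both buttons pop out fully through the next pair of holes, without ramming the sleeve against the buttons. Then stand the larger of the two brass check weights upright in the arm's pan, setting it down gently, and let go. Leave the smaller weight, the steel roller, the grooved jaw insert and the flat coupon where they are.

Things in the scene. Friction and masses are not known exactly. Their poses are not given: they have to be found in the camera images.
- cal_rig: fixed foot of the calibration arm: dark steel plate 74x80x12 mm with an aluminium load-cell block, 96 mm high. Origin: centre of the underside, at desk level. +y points along the arm, from foot to pan; z is up. A fixed square steel inner tube (24 mm) runs along +y at 65 mm height and ends 165 mm from the origin
- buttons (a point): fixed point on the tube's centre line midway between the two spring buttons, 131 mm from the foot's origin along +y, 65 mm above the desk. The buttons stick out along the foot's +x and -x; two fingers from above, closing on the sleeve's sides, squeeze both flush. Fingers that keep hold of the sleeve then travel with it, away from the buttons
- button_far: spring button (1 to 4 N) on the foot's +x side, steel, 14 mm across, conical top 4.5 mm high. Origin: tip of its top, 19.5 mm from the centre line when popped out, 15 mm flush with the sleeve, 12.5 mm under its wall. Popped out it locks the sleeve with 1 mm play. Pressed flush, its slope slips under the wall as the sleeve moves its first 10 mm (10 to 15 N)
- button_near: the same spring button on the foot's -x side. Origin: the tip of its top. The clip is delicate: when the buttons have popped into a hole pair and stop the sleeve, a push of more than about 20 N on the sleeve (12 N on either button) counts as ramming
- sleeve: aluminium sleeve, 30x30 mm, wall 2.5 mm, 130 mm long, sliding along the foot's +y (4 to 8 N), pan at its outer end. Origin: centre line at its inner end, towards the foot; axes as the foot's. Each side has a row of three 16 mm holes, evenly spaced, somewhere between 30 and 50 mm apart; the buttons start in the pair nearest the pan, the middle pair is the next one
- pan (a point): centre of the floor of the round steel pan at the outer end of the sleeve, 168 mm from the sleeve's origin along +y and 50 mm above the desk; inside 56 mm across, with a rim 3 mm high
- weight_1: the larger brass check weight, 38 mm across and 60 mm high with a knob, upright, about 0.5 kg. Origin: centre of its underside; take the plain cylindrical body, about 25 mm above the underside
- weight_2: the smaller brass check weight, 30 mm across and 47 mm high, to be left alone. Origin: centre of its underside
- roller_1: steel roller standing on its end, 20 mm across and 60 mm high, to be left alone. Origin: centre of its underside
- jaw_insert_1: dark grooved steel jaw insert, 64x28x19 mm, lying flat, to be left alone. Origin: centre of its underside
- coupon_1: flat dog-bone steel test coupon, 20x165x4 mm, lying flat, to be left alone. Origin: centre of its underside
Not all that is in view belongs to the job. Leave any pink look-alike of the weight_1 alone.

How it is judged:
On the way, in this order (a step that is already met when the one before it is completed fails the run):
1. the sleeve stands one hole further out and both buttons have popped out through the next pair of holes, while the weight is not on the arm (y of sleeve in the frame of cal_rig between 0.057 and 0.077 m and x of button_far in the frame of cal_rig above 0.0175 m and x of button_near in the frame of cal_rig below -0.0175 m and horizontal distance between weight_1 and pan above 0.04 m), for 0.2 s.
2. the larger weight stands in the pan (horizontal distance between weight_1 and pan below 0.012 m and z of weight_1 in the frame of pan below 0.003 m and angle between weight_1's own z axis and vertical below 0.1 rad), for 0.2 s.
At the end, for the whole second after the job is handed in: The sleeve is locked one hole further out (inner end 57 to 77 mm from the foot's origin, both button tips over 17.5 mm from the centre line); the larger weight rests in the pan, within 12 mm of its centre, underside within 3 mm of its floor, under 0.1 rad from upright (all of step 2 and y of sleeve in the frame of cal_rig between 0.057 and 0.077 m and x of button_far in the frame of cal_rig above 0.0175 m and x of button_near in the frame of cal_rig below -0.0175 m and z of weight_1 in the frame of pan above -0.003 m and linear speed of weight_1 below 0.02 m/s); the robot touches nothing.
It fails at once if the sleeve rams a button with more than 12 N (contact force between sleeve and button_far above 12 N or contact force between sleeve and button_near above 12 N).
It fails at once if the weight is banged into the pan or the sleeve with more than 40 N (contact force between weight_1 and sleeve above 40 N).
It fails at once if the smaller weight, the roller, the jaw insert or the coupon is moved by more than 20 mm (distance of any of weight_2, roller_1, jaw_insert_1, coupon_1 from where it was at the start of the episode above 0.02 m).
It also fails if it takes over 51 s, if anything falls off the work surface, if the arm or the gripper's body presses on something with over 40 N, if the wrist force passes 120 N, or if a joint passes its speed limit or range.

## Robot

A 6-joint arm with a two-finger parallel gripper is mounted at the origin on a cart in front of the work surface, level with it; the furniture and walls round the work are solid. World frame = base frame: x ahead of the robot, y to its left, z up, the work surface at z = 0. Lengths are in m, angles in rad, forces in N, time in s.
With the tool pointing down it reaches from about 0.425 to 0.95 m from the base axis. Payload 3.5 kg.
Tool frame: the origin (TCP) lies midway between the tips of the shut fingers; the grasp point (between the pads) lies ctrl.grasp_offset behind it (ctrl.grasp_offset is the distance from the TCP to the grasp point, in m); x points along the fingers, y is the direction in which the jaws open and shut, and the axes are right-handed (so a half turn about x gives the same grasp; the last joint's range is limited). The gripper opens to 85 mm and grips with 20 to 120 N. Pads are 22 mm wide; open, the fingers measure 114 mm over their backs; the gripper's body (76 mm by 85 mm) begins 54 mm behind the grasp point. The pads swing forward as they close: fully open they stand 13 mm farther back than shut.
Start: joints at [0.965, 0.286, 1.577, -0, 1.279, -0.15], TCP at [0.297, 0.606, 0.231] pointing down, gripper open.
Joint ranges: [-2.77, 2.77], [-0.9, 2.22], [0.21, 2.48], [-1.53, 4.67], [0.24, 2.81], [-2.84, 2.84]. Speed limits (rad/s): [2.79, 2.79, 3.14, 3.14, 3.14, 3.14].

## Interface

Orientations are given as a unit quaternion [x, y, z, w].
In Python, from plant import readout, read_camera, sign_off, ctrl gives the robot as it stands.
- The arm moves only by the tool drive_tool, never from a script. Its argument "steps" is a list of rows, each a list of 5 numbers: the shift along the tool's x, y, z in cm, then the turn about the tool's x in degrees, then the opening, from 0 (shut) to 1 (fully open). A call has 1 to 10 rows; each row shifts and turns the commanded pose from where the row before left it, along the tool's axes as they then stand; what a row does not reach is not made up. A row lasts 1/10 s, in which the tool goes at most 50 mm and 8.59 degrees, less where a joint would pass 70% of its speed; a pose out of reach is approached as far as the arm can. A call is refused whole if a number of a shift passes 5 or a number of a turn 8.59, either way. A call with a gripper value outside its range is refused whole. The fingers move at their own pace and stop on an object; "force" is the grip in N (left out, the last holds). Time passes only in rows, so rows that do not move let the fingers close. It gives the time, the measured TCP pose, the force and the opening at its end, in the units of the state.
- readout.get_state(): the state, without advancing time (a new reading comes with each control period).
- read_camera(name): name is "side" or "top" or "wrist"; returns a dict with "frame" (400x640x3 uint8, red, green, blue), "vertical_fov" (degrees; the focal length in pixels is half the picture's height over the tangent of half this angle, whatever the lens; pixels are square), "cx", "cy" (the principal point, pixels), "eye" and "orientation" of the camera in the world. Camera axes: x right, y up, looking along -z (the intrinsics and any distortion apply to the point x, -y, -z); pixel columns grow to the right and rows downward; lengths in m; the calibration is good to about 2 mm. A picture is of the moment at which its call begins. There is no depth.
- sign_off(): hands the job in, once; it reports no verdict.
The state is a dict: "time": time; "qpos": joint angles; "dq": joint speeds; "joint_efforts": joint torques, N m; "eef_pos": TCP position; "tcp_rot": TCP orientation; "contact_force": force on the tool from outside, world axes, zero at the start; "wrist_torque": the same for the moment, N m; "opening": opening from 0.0 (shut) to 1.0 (fully open).
Only numpy, scipy, OpenCV 4.12 (cv2) and the standard library are available. Lean on these libraries where they do the work, as an engineer would, in place of code of your own. Each camera call takes 0.05 s, during which the arm holds its last target. There are 200 camera calls.

## Working session

There is one attempt and no reset: what is moved stays moved. The work goes in short steps, Python scripts to look and compute and a tool call to move; the robot and the scene stay as the last step left them, time stands still between calls to the robot, and variables do not carry over. Pictures are saved under pics/ and viewed, about 8 in all and at most 12, crops included, and the job is handed in when it is done.

Besides the shell and the picture viewer there is one more tool, called after "Emit:" in YAML: its name, and indented under it one key for each argument. drive_tool: Moves the arm, as the interface text tells. Its arguments: {"type":"object","properties":{"steps":{"type":"array","items":{"type":"array","items":{"type":"number"}}},"force":{"type":"number"}},"required":["steps"]}

```bash
mkdir -p pics; ls; cat > h.py <<'E'
import numpy as np,cv2
from scipy.spatial.transform import Rotation as R
from plant import readout, read_camera, sign_off, ctrl
def cam(n,fn=None):
    c=read_camera(n)
    if fn: cv2.imwrite('pics/'+fn,c['frame'][:,:,::-1])
    return c
def K(c):
    f=200/np.tan(np.radians(c['vertical_fov'])/2); return f
def ray(c,u,v):
    f=K(c); d=np.array([(u-c['cx'])/f,-(v-c['cy'])/f,-1.])
    return np.array(c['eye']),R.from_quat(c['orientation']).apply(d)
def at_z(c,u,v,z):
    e,d=ray(c,u,v); return e+d*(z-e[2])/d[2]
def proj(c,p):
    q=R.from_quat(c['orientation']).inv().apply(np.atleast_2d(p)-np.array(c['eye'])); f=K(c)
    return np.c_[c['cx']+f*q[:,0]/-q[:,2], c['cy']-f*q[:,1]/-q[:,2]]
E
python3 - <<'E'
from h import *
s=readout.get_state(); print(s, ctrl.grasp_offset)
for n in ('top','side','wrist'):
    c=cam(n,n+'0.png'); print(n,{k:v for k,v in c.items() if k!='frame'})
E
```

```text
pics
{'time': 0.0, 'qpos': array([ 9.65003224e-01,  2.87180047e-01,  1.57820156e+00,  1.05793715e-05,
        1.27858024e+00, -1.50014264e-01]), 'dq': array([-7.72561321e-04, -5.11767077e-05, -9.20623899e-04,  1.51285887e-04,
        3.81740988e-04,  1.95374487e-03]), 'joint_efforts': array([ 5.70411103e-04, -4.05974579e+01, -2.92633009e+01, -2.18495247e-04,
        5.87600793e-03, -1.56659208e-06]), 'eef_pos': array([0.29670752, 0.60555419, 0.22992428]), 'tcp_rot': array([ 0.15897472,  0.68913648, -0.16052914,  0.68851169]), 'contact_force': array([ 0.25546569, -0.34115869,  0.54394828]), 'wrist_torque': array([ 0.0208387 , -0.01016164,  0.0229244 ]), 'opening': 1.0023684399385875} 0.0187
top {'vertical_fov': 57.15997000535411, 'cx': 324.94647632937426, 'cy': 196.98815946221004, 'eye': array([0.34390721, 0.29289464, 0.89929384]), 'orientation': array([-0.07719928,  0.06040987,  0.71415378, -0.69309112])}
side {'vertical_fov': 50.14158187495134, 'cx': 319.1317818768573, 'cy': 201.1395023280295, 'eye': array([ 0.46861719, -0.34575947,  0.61604883]), 'orientation': array([ 0.42100542, -0.01388971, -0.03817781,  0.90614787])}
wrist {'vertical_fov': 60.864580573270665, 'cx': 317.81993643893014, 'cy': 203.89247491913503, 'eye': array([0.22409738, 0.64149685, 0.37268411]), 'orientation': array([-0.13576959, -0.08404642,  0.52189332,  0.83793209])}
```

View pics/top0.png

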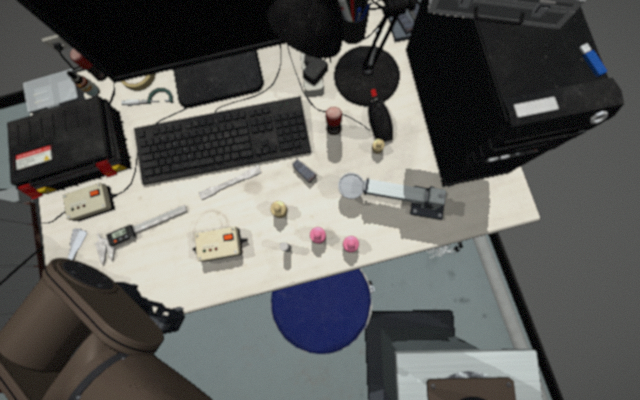

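View pics/side0.png

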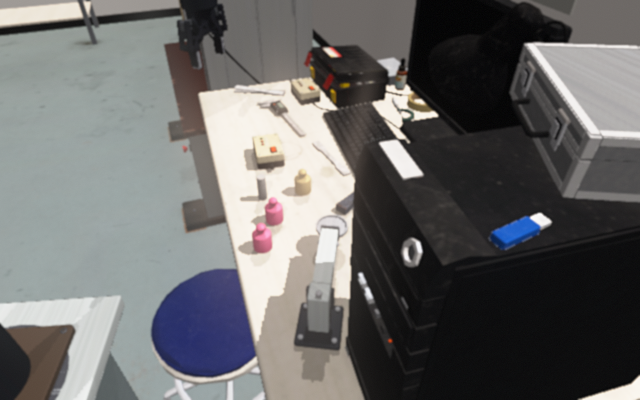

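Top picture: the foot is at about (427,205), the pan at (352,186), the jaw insert at (305,170), the coupon at (230,182) and the roller at (287,250). Candidates for weight_1 are brass at (279,209), brass at (377,146), and pink look-alikes at (318,235) and (351,243). I'll measure their sizes to choose.

```bash
python3 - <<'E'
from h import *
c=cam('top')
for n,u,v,z in [('wA',279,211,.02),('wB',377,147,.02),('pan',352,186,.05),('foot',427,205,.012),('blocktop',431,192,.096),('roller',287,250,.0),('jaw',305,170,.01),('coupon',230,182,0),('pink1',318,235,.03),('pink2',351,243,.03),('sleeve_in',411,191,.08),('tower',445,178,0.0)]:
    print(n,at_z(c,u,v,z).round(3))
s=cam('side')
for n,u,v,z in [('wA',303,187,.02),('pan',332,227,.05),('foot',320,325,.012),('sleeveend',328,232,.08),('towerbot',352,375,0)]:
    print(n,at_z(s,u,v,z).round(3))
f=c['frame'][:,:,::-1]; sf=s['frame'][:,:,::-1]
a=cv2.resize(f[125:275,260:460],None,fx=4,fy=4,interpolation=cv2.INTER_CUBIC)
cv2.imwrite('pics/crop1.png',a)
E
```

```text
wA [0.487 0.424 0.02 ]
wB [0.641 0.178 0.02 ]
pan [0.536 0.246 0.05 ]
foot [0.491 0.064 0.012]
blocktop [0.506 0.074 0.096]
roller [0.393 0.408 0.   ]
jaw [0.59 0.36 0.01]
coupon [0.568 0.552 0.   ]
pink1 [0.425 0.33  0.03 ]
pink2 [0.404 0.253 0.03 ]
sleeve_in [0.513 0.115 0.08 ]
tower [0.56 0.01 0.  ]
wA [0.489 0.411 0.02 ]
pan [0.537 0.244 0.05 ]
foot [0.498 0.055 0.012]
sleeveend [0.525 0.201 0.08 ]
towerbot [ 0.54  -0.027  0.   ]
```

View pics/crop1.png

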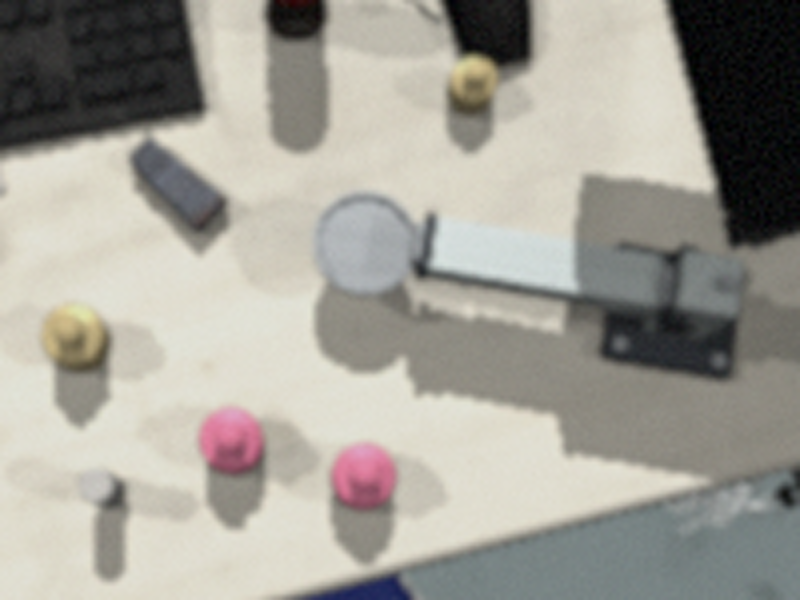

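The crop shows brass at (279,209) about 16.5 px wide and brass at (377,146) about 12.5 px wide. That ratio fits 38/30, so (279,209) is weight_1. The arm runs from the block at crop (705,280) to the pan at crop (365,245).

```bash
python3 - <<'E'
from h import *
c=cam('top')
g=lambda u,v,z: at_z(c,260+u/4,125+v/4,z)
pan=g(365,244,.052); 
o1,o2=g(437,220,.08),g(437,272,.08); i1,i2=g(667,250,.08),g(667,305,.08)
print('pan',pan,'outer',(o1+o2)/2,np.linalg.norm(o1-o2),'inner',(i1+i2)/2,np.linalg.norm(i1-i2))
d=(o1+o2-i1-i2)/2; print('len',np.linalg.norm(d),'yaw',np.degrees(np.arctan2(d[1],d[0])))
d2=pan-(i1+i2)/2; print('yaw2',np.degrees(np.arctan2(d2[1],d2[0])),np.linalg.norm(d2[:2]))
p=[g(603,355,.012),g(728,377,.012),g(740,310,.012)]
print('plate',[q.round(4) for q in p],np.linalg.norm(p[1]-p[0]))
s=readout.get_state(); print(R.from_quat(s['tcp_rot']).as_matrix().round(3))
E
```

```text
pan [0.53593022 0.24794772 0.052     ] outer [0.52710064 0.20851278 0.08      ] 0.03039536997779954 inner [0.50454654 0.07984475 0.08      ] 0.03177524700460127
len 0.1306298242544706 yaw 80.05768654810757
yaw2 79.42501098756054 0.17100744427048203
plate [array([0.4712, 0.1046, 0.012 ]), array([0.4554, 0.0306, 0.012 ]), array([0.4962, 0.0197, 0.012 ])] 0.07566021946396981
[[-0.     0.44   0.898]
 [-0.001  0.898 -0.44 ]
 [-1.    -0.001 -0.   ]]
```

Emit:
drive_tool:
  steps:
    - [0,0,0,8.2,1]
    - [0,0,0,8.2,1]
    - [0,0,0,8.2,1]
    - [0,0,0,8.2,1]
    - [0,0,0,8.2,1]
    - [0,0,0,8.2,1]
    - [0,0,0,8.2,1]
    - [0,0,0,8.2,1]
    - [0,0,0,8.2,1]

```text
time: 1.2
eef_pos: [0.2971, 0.606, 0.2312]
tcp_rot: [-0.543, -0.453, 0.543, -0.453]
contact_force: [0.0, -0.7, -0.6]
opening: 1.001
```

Emit:
drive_tool:
  steps:
    - [0,2.96,3.72,0,1]
    - [0,2.96,3.72,0,1]
    - [0,2.96,3.72,0,1]
    - [0,2.96,3.72,0,1]
    - [0,2.96,3.72,0,1]
    - [0,2.96,3.72,0,1]
    - [0,2.96,3.72,0,1]
    - [0,2.96,3.72,0,1]
    - [0,2.96,3.72,0,1]
    - [0,2.96,3.72,0,1]

```text
time: 2.2
eef_pos: [0.5252, 0.1869, 0.2316]
tcp_rot: [0.542, 0.455, -0.541, 0.455]
contact_force: [0.6, 0.2, -0.6]
opening: 1.002
```

```bash
python3 - <<'E'
from h import *
c=cam('wrist','w1.png'); s=readout.get_state()
print(s['time'],s['eef_pos'],s['qpos'].round(3),R.from_quat(s['tcp_rot']).as_matrix().round(3),c['eye'])
print(proj(c,[[.524,.188,.08],[.536,.248,.05],[.5045,.0798,.08]]))
E
```

```text
2.25 [0.52853853 0.18111088 0.23170263] [ 0.151  0.029  1.866 -0.005  1.244  0.33 ] [[ 0.003  0.984 -0.177]
 [-0.005 -0.177 -0.984]
 [-1.     0.004  0.004]] [0.53902927 0.26665281 0.37422193]
[[316.11054315 185.61205903]
 [317.6669843  112.91337461]
 [315.82262428 292.30531462]]
```

View pics/w1.png

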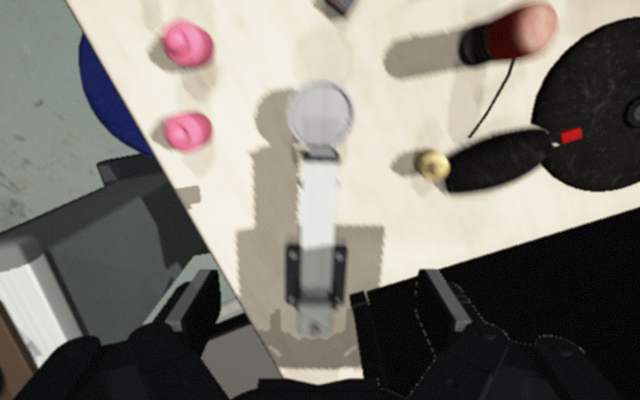

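The wrist picture shows the pan at (321,115), the sleeve running down to the block at (316,325) and the small brass at (433,166). I'll zoom in for the buttons.

```bash
python3 - <<'E'
import cv2
a=cv2.imread('pics/w1.png')[80:345,270:370]
a=cv2.rotate(a,cv2.ROTATE_90_CLOCKWISE)
cv2.imwrite('pics/crop2.png',cv2.resize(a,None,fx=3,fy=3,interpolation=cv2.INTER_CUBIC))
E
```

```text
(no output)
```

View pics/crop2.png

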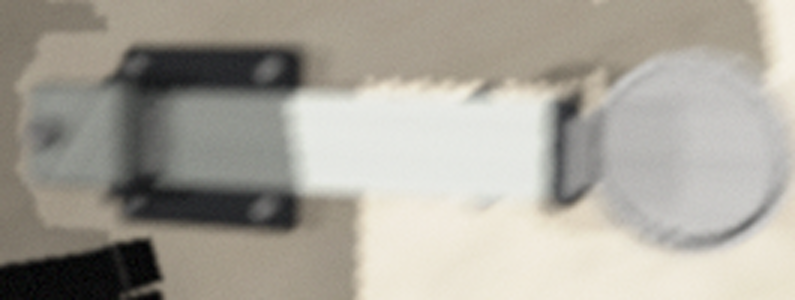

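```bash
python3 - <<'E'
from h import *
c=cam('wrist'); s=readout.get_state(); print(s['time'],s['eef_pos'])
# old image pose
c0=dict(c); c0['eye']=np.array([0.53902927,0.26665281,0.37422193])
g=lambda X,Y,z: at_z(c0,270+Y/3,345-X/3,z)
b1,b2=g(482,92,.065),g(485,207,.065)
print('buttons',b1,b2,(b1+b2)/2,np.linalg.norm(b1-b2))
o=(g(550,98,.08)+g(553,198,.08))/2; i=(g(150,90,.08)+g(150,188,.08))/2;pan=g(695,148,.052)
print('outer',o,'pan',pan,'mid',i); d=(o-i);print(np.degrees(np.arctan2(d[1],d[0])));d=(pan-i);print(np.degrees(np.arctan2(d[1],d[0])))
E
```

```text
2.3 [0.52696252 0.18412645 0.23155933]
buttons [0.50958108 0.18629024 0.065     ] [0.54518389 0.18079159 0.065     ] [0.52738248 0.18354092 0.065     ] 0.036024916439407875
outer [0.53112953 0.20783843 0.08      ] pan [0.53821794 0.24591722 0.052     ] mid [0.50422499 0.07485303 0.08      ]
78.56275504574825
78.76090347642484
```

The buttons' midpoint is about (0.527,0.184), with the tips 36 mm apart (39 expected), and the arm's yaw is about 79.5°. The TCP is already above that point, so I'm descending.

Emit:
drive_tool:
  steps:
    - [3.7,0,0,0,1]
    - [3.7,0,0,0,1]
    - [3.7,0,0,0,1]
    - [3.7,0,0,0,1]
    - [2.0,0,0,0,1]
    - [2.0,0,0,0,1]
    - [0,0,0.1,0,1]
    - [0,0,0,0,1]
    - [0,0,0,0,1]

```text
time: 3.2
eef_pos: [0.5255, 0.1882, 0.0449]
tcp_rot: [0.542, 0.455, -0.54, 0.455]
contact_force: [-1.3, 0.7, 0.2]
opening: 1.0
```

```bash
python3 - <<'E'
from h import *
c=cam('wrist','w2.png'); s=readout.get_state()
print(s['time'],s['eef_pos'],s['contact_force'],c['eye'])
print(proj(c,[[.527,.184,.065]]))
cv2.imwrite('pics/c3.png',cv2.resize(c['frame'][120:400,160:480,::-1],None,fx=2,fy=2))
E
```

```text
3.25 [0.52561927 0.18810501 0.04507733] [ 0.21984098 -0.03090037 -0.46337169] [0.53898868 0.26789527 0.18759855]
[[323.34024343 303.95914998]]
```

View pics/c3.png

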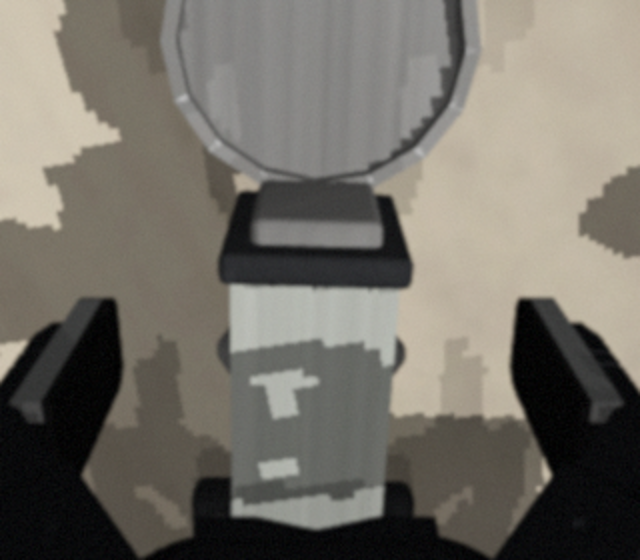

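The crop shows both popped-out buttons at crop (222,350) and (398,350), with the open pads on either side of the sleeve.

```bash
python3 - <<'E'
from h import *
c=cam('wrist'); s=readout.get_state(); t=s['eef_pos']; M=R.from_quat(s['tcp_rot']).as_matrix()
g=lambda X,Y,z: at_z(c,160+X/2,120+Y/2,z)
b1,b2=g(221,350,.065),g(401,351,.065); m=(b1+b2)/2
print(t,'b',b1,b2,m,np.linalg.norm(b1-b2),'in tool cm',100*M.T@(m-t))
a=(g(218,278,.062)+g(411,280,.062))/2
print('collar',a, np.degrees(np.arctan2(*(b2-b1)[1::-1])))
print('tool yaw',np.degrees(np.arctan2(M[1,1],M[0,1])))
E
```

```text
[0.5255972  0.18804484 0.04505046] b [0.50618417 0.19198552 0.065     ] [0.54305243 0.18517641 0.065     ] [0.5246183  0.18858097 0.065     ] 0.03749176389382392 in tool cm [-1.99521656 -0.0998034  -0.03805718]
collar [0.52795283 0.2032343  0.062     ] -10.463912788776566
tool yaw -9.90701737902443
```

Emit:
drive_tool:
  steps:
    - [0.1,-0.1,0.1,0,0.6]
    - [0,0,0,0,0]
    - [0,0,0,0,0]
    - [0,0,0,0,0]
    - [0,0,0,0,0]
    - [0,0,0,0,0]
  force: 45

```text
time: 3.9
eef_pos: [0.524, 0.1868, 0.043]
tcp_rot: [0.542, 0.454, -0.541, 0.455]
contact_force: [-0.3, -1.2, 2.8]
opening: 0.348
```

Emit:
drive_tool:
  steps:
    - [0,0,0,0,0]
    - [0,0,0,0,0]
    - [0,0,0,0,0]

```text
time: 4.2
eef_pos: [0.524, 0.1868, 0.0429]
tcp_rot: [0.542, 0.454, -0.541, 0.455]
contact_force: [1.2, -1.7, 4.5]
opening: 0.349
```

Opening 0.349 is about 30 mm, so the buttons are flush. Sliding outward.

Emit:
drive_tool:
  steps:
    - [0,0,-0.1,0,0]
    - [0,0,-0.1,0,0]
    - [0,0,-0.1,0,0]
    - [0,0,-0.1,0,0]

```text
time: 4.6
eef_pos: [0.5244, 0.1891, 0.0429]
tcp_rot: [-0.541, -0.454, 0.542, -0.456]
contact_force: [-0.1, -8.8, 6.9]
opening: 0.346
```

Emit:
drive_tool:
  steps:
    - [0,0,-0.15,0,0]
    - [0,0,-0.15,0,0]
    - [0,0,-0.15,0,0]
    - [0,0,-0.15,0,0]

```text
time: 5.0
eef_pos: [0.525, 0.192, 0.0428]
tcp_rot: [-0.538, -0.453, 0.544, -0.458]
contact_force: [-3.3, -22.1, 10.8]
opening: 0.346
```

Emit:
drive_tool:
  steps:
    - [0,0,-0.15,0,0]
    - [0,0,-0.15,0,0]
    - [0,0,-0.1,0,0]

```text
time: 5.3
eef_pos: [0.5266, 0.1996, 0.0429]
tcp_rot: [0.542, 0.454, -0.541, 0.455]
contact_force: [2.9, -5.4, 4.2]
opening: 0.347
```

```bash
python3 - <<'E'
from h import *
c=cam('wrist'); s=readout.get_state(); print(s['eef_pos'],s['contact_force'])
cv2.imwrite('pics/c4.png',cv2.resize(c['frame'][120:400,160:480,::-1],None,fx=2,fy=2))
E
```

```text
[0.52671532 0.19982757 0.04292203] [ 3.07775684 -5.33570296  5.06955818]
```

View pics/c4.png

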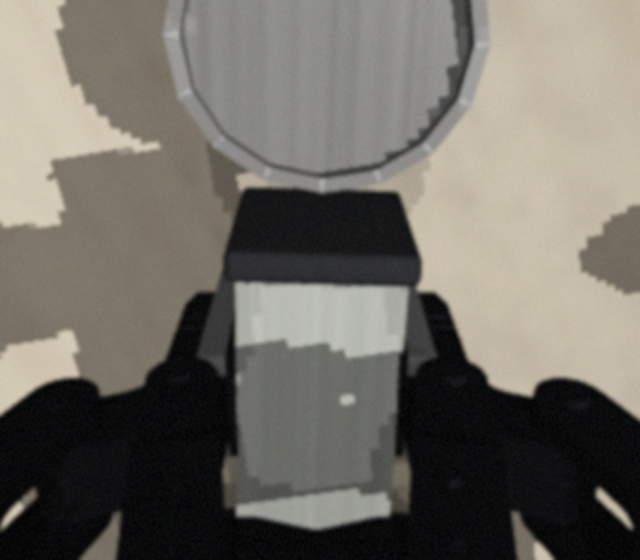

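The sleeve moved with the gripper: the collar sits at the same place in the picture and both buttons are under the wall. Travel is about 13 mm, and spacing is at least 30 mm, so I'm continuing at the lightest grip.

Emit:
drive_tool:
  steps:
    - [0,0,0,0,0]
    - [0,0,-0.1,0,0]
    - [0,0,-0.15,0,0]
    - [0,0,-0.15,0,0]
    - [0,0,-0.15,0,0]
    - [0,0,-0.15,0,0]
    - [0,0,-0.15,0,0]
    - [0,0,-0.15,0,0]
    - [0,0,-0.15,0,0]
  force: 22

```text
time: 6.25
eef_pos: [0.5288, 0.2103, 0.0429]
tcp_rot: [-0.541, -0.454, 0.542, -0.456]
contact_force: [2.6, -9.0, 5.8]
opening: 0.347
```

Emit:
drive_tool:
  steps:
    - [0,0,-0.1,0,0]
    - [0,0,-0.1,0,0]

```text
time: 6.45
eef_pos: [0.5293, 0.2122, 0.0429]
tcp_rot: [-0.541, -0.454, 0.541, -0.456]
contact_force: [2.6, -9.4, 5.3]
opening: 0.345
```

Emit:
drive_tool:
  steps:
    - [0,0,-0.05,0,0]
    - [0,0,-0.05,0,0]
    - [0,0,-0.05,0,0]

```text
time: 6.75
eef_pos: [0.5296, 0.2137, 0.0429]
tcp_rot: [-0.541, -0.454, 0.541, -0.456]
contact_force: [3.0, -9.0, 5.1]
opening: 0.348
```

Emit:
drive_tool:
  steps:
    - [0,0,-0.08,0,0]
    - [0,0,-0.08,0,0]

```text
time: 6.95
eef_pos: [0.5299, 0.2152, 0.0429]
tcp_rot: [-0.541, -0.454, 0.541, -0.456]
contact_force: [3.0, -10.0, 5.0]
opening: 0.343
```

Emit:
drive_tool:
  steps:
    - [0,0,-0.05,0,0]
    - [0,0,-0.05,0,0]
    - [0,0,-0.05,0,0]

```text
time: 7.25
eef_pos: [0.5302, 0.2167, 0.0429]
tcp_rot: [-0.541, -0.454, 0.541, -0.456]
contact_force: [3.5, -9.7, 5.1]
opening: 0.35
```

Travel is 30.4 mm and the sleeve is still sliding freely.

Emit:
drive_tool:
  steps:
    - [0,0,-0.08,0,0]
    - [0,0,-0.08,0,0]

```text
time: 7.45
eef_pos: [0.5305, 0.2183, 0.0429]
tcp_rot: [-0.541, -0.454, 0.541, -0.456]
contact_force: [4.3, -9.5, 3.5]
opening: 0.346
```

Emit:
drive_tool:
  steps:
    - [0,0,-0.05,0,0]
    - [0,0,-0.05,0,0]
    - [0,0,0,0,0]

```text
time: 7.75
eef_pos: [0.5308, 0.2194, 0.0429]
tcp_rot: [0.541, 0.454, -0.541, 0.456]
contact_force: [4.5, -9.3, 5.8]
opening: 0.347
```

Emit:
drive_tool:
  steps:
    - [0,0,-0.08,0,0]
    - [0,0,-0.08,0,0]

```text
time: 7.95
eef_pos: [0.5311, 0.2208, 0.0429]
tcp_rot: [-0.541, -0.453, 0.541, -0.457]
contact_force: [5.1, -8.8, 4.8]
opening: 0.346
```

Emit:
drive_tool:
  steps:
    - [0,0,-0.08,0,0]
    - [0,0,-0.05,0,0]

```text
time: 8.15
eef_pos: [0.5316, 0.223, 0.043]
tcp_rot: [0.542, 0.454, -0.541, 0.456]
contact_force: [5.6, -4.0, 3.2]
opening: 0.345
```

The force dropped at 36.8 mm travel, so the buttons have probably popped. Now fine steps.

Emit:
drive_tool:
  steps:
    - [0,0,0,0,0]
    - [0,0,-0.03,0,0]

```text
time: 8.35
eef_pos: [0.5317, 0.2238, 0.043]
tcp_rot: [0.542, 0.454, -0.54, 0.456]
contact_force: [5.5, -4.5, 2.7]
opening: 0.344
```

```bash
python3 - <<'E'
from h import *
c=cam('wrist'); s=readout.get_state(); print(s['eef_pos'],s['contact_force'])
t=cam('side'); tt=cam('top')
a=cv2.resize(c['frame'][180:400,200:440,::-1],(480,440),interpolation=cv2.INTER_CUBIC)
b=cv2.resize(t['frame'][200:310,280:360,::-1],(320,440),interpolation=cv2.INTER_CUBIC)
cv2.imwrite('pics/c5.png',np.hstack([a,b]))
E
```

```text
[0.53171267 0.22379538 0.04295559] [ 6.47497862 -3.93341515  1.79404785]
```

View pics/c5.png

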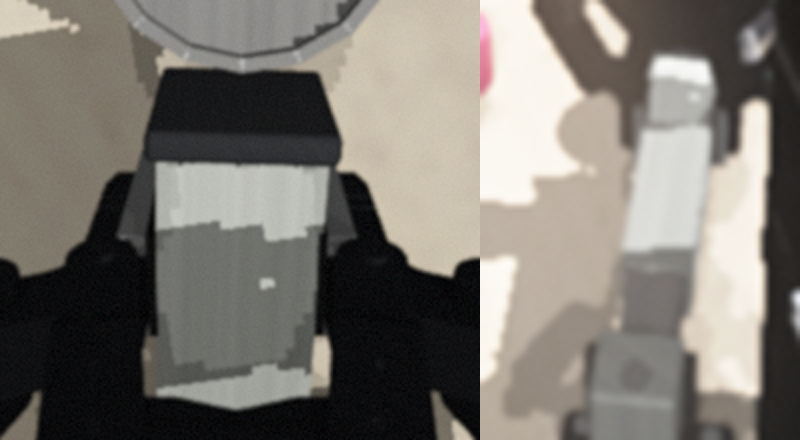

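The picture shows the sleeve further out with the tube exposed near the foot, but the buttons are hidden behind the fingers. I'll carry on gently.

Emit:
drive_tool:
  steps:
    - [0,0,-0.05,0,0]
    - [0,0,-0.05,0,0]

```text
time: 8.7
eef_pos: [0.5319, 0.2247, 0.0429]
tcp_rot: [0.542, 0.454, -0.54, 0.456]
contact_force: [5.5, -4.2, 3.0]
opening: 0.342
```

Emit:
drive_tool:
  steps:
    - [0,0,-0.05,0,0]
    - [0,0,0,0,0]

```text
time: 8.9
eef_pos: [0.532, 0.2253, 0.043]
tcp_rot: [0.542, 0.454, -0.54, 0.456]
contact_force: [5.5, -4.1, 2.6]
opening: 0.343
```

Emit:
drive_tool:
  steps:
    - [0,0,-0.05,0,0]
    - [0,0,-0.05,0,0]

```text
time: 9.1
eef_pos: [0.5322, 0.2261, 0.043]
tcp_rot: [0.542, 0.454, -0.54, 0.456]
contact_force: [6.6, -4.9, 2.9]
opening: 0.348
```

Emit:
drive_tool:
  steps:
    - [0,0,-0.05,0,0]
    - [0,0,0,0,0]

```text
time: 9.3
eef_pos: [0.5323, 0.2267, 0.043]
tcp_rot: [0.542, 0.454, -0.54, 0.456]
contact_force: [5.8, -3.8, 2.4]
opening: 0.343
```

Emit:
drive_tool:
  steps:
    - [0,0,-0.05,0,0]
    - [0,0,-0.05,0,0]

```text
time: 9.5
eef_pos: [0.5325, 0.2276, 0.043]
tcp_rot: [0.542, 0.454, -0.54, 0.456]
contact_force: [5.9, -4.7, 3.5]
opening: 0.345
```

Emit:
drive_tool:
  steps:
    - [0,0,-0.05,0,0]
    - [0,0,0,0,0]

```text
time: 9.7
eef_pos: [0.5326, 0.228, 0.043]
tcp_rot: [0.542, 0.454, -0.54, 0.456]
contact_force: [6.2, -5.3, 2.8]
opening: 0.344
```

Emit:
drive_tool:
  steps:
    - [0,0,-0.05,0,0]
    - [0,0,0,0,0]

```text
time: 9.9
eef_pos: [0.5327, 0.2285, 0.0429]
tcp_rot: [0.542, 0.454, -0.54, 0.456]
contact_force: [5.6, -5.6, 3.0]
opening: 0.347
```

Emit:
drive_tool:
  steps:
    - [0,0,-0.05,0,0]
    - [0,0,0,0,0]

```text
time: 10.1
eef_pos: [0.5328, 0.2289, 0.0429]
tcp_rot: [0.542, 0.454, -0.54, 0.456]
contact_force: [5.9, -5.6, 2.4]
opening: 0.351
```

```bash
python3 - <<'E'
from h import *
t=cam('side')
p=proj(t,[[.506,.192,.065],[.543,.185,.065]]);print(p)
old=cv2.imread('pics/side0.png')
u,v=p.mean(0).astype(int)
cr=lambda f:cv2.resize(f[v-25:v+25,u-25:u+25],(400,400),interpolation=cv2.INTER_CUBIC)
cv2.imwrite('pics/c6.png',np.hstack([cr(old),cr(t['frame'][:,:,::-1])]))
E
```

```text
[[317.79791703 241.98627519]
 [338.74106469 243.48443165]]
```

View pics/c6.png

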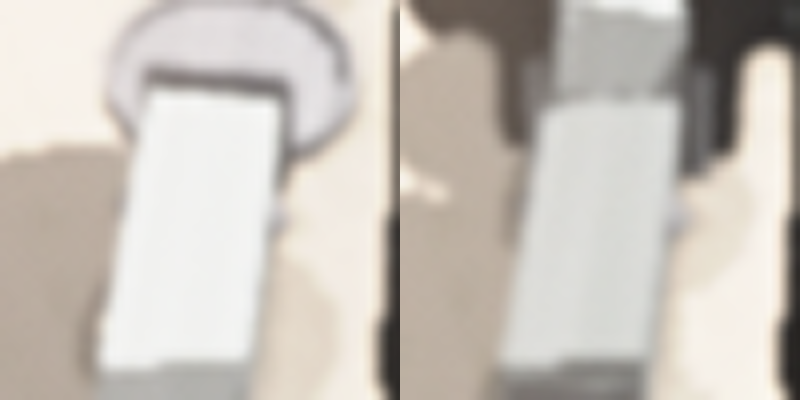

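Right crop (now): the +x button tip shows beside the sleeve at crop (680,222), as at the start (280,218). So the buttons are emerging. The stop should come within a few mm.

Emit:
drive_tool:
  steps:
    - [0,0,-0.05,0,0]
    - [0,0,0,0,0]

```text
time: 10.35
eef_pos: [0.5329, 0.2294, 0.043]
tcp_rot: [0.542, 0.454, -0.54, 0.456]
contact_force: [5.3, -6.0, 2.4]
opening: 0.346
```

Emit:
drive_tool:
  steps:
    - [0,0,-0.05,0,0]
    - [0,0,0,0,0]

```text
time: 10.55
eef_pos: [0.5329, 0.2296, 0.043]
tcp_rot: [0.542, 0.454, -0.541, 0.456]
contact_force: [5.6, -6.0, 2.6]
opening: 0.351
```

Emit:
drive_tool:
  steps:
    - [0,0,-0.05,0,0]
    - [0,0,0,0,0]

```text
time: 10.75
eef_pos: [0.5329, 0.2297, 0.0429]
tcp_rot: [0.542, 0.453, -0.541, 0.457]
contact_force: [5.7, -8.0, 3.1]
opening: 0.349
```

Emit:
drive_tool:
  steps:
    - [0,0,-0.03,0,0]
    - [0,0,0,0,0]

```text
time: 10.95
eef_pos: [0.5329, 0.2297, 0.043]
tcp_rot: [0.542, 0.453, -0.541, 0.457]
contact_force: [4.8, -8.4, 3.8]
opening: 0.347
```

The TCP stays at 0.2297 while the force climbs to 8.4 N, so the sleeve is locked at about 43.7 mm travel. Relaxing, opening and lifting.

Emit:
drive_tool:
  steps:
    - [0,0,0.08,0,0]
    - [0,0,0,0,0.4]
    - [0,0,0,0,0.6]
    - [0,0,0,0,1]
    - [0,0,0,0,1]
    - [0,0,0,0,1]
    - [0,0,0,0,1]

```text
time: 11.65
eef_pos: [0.5306, 0.2308, 0.0421]
tcp_rot: [-0.541, -0.455, 0.541, -0.455]
contact_force: [0.1, -0.0, 0.2]
opening: 0.997
```

Emit:
drive_tool:
  steps:
    - [-2,0,0,0,1]
    - [-4,0,0,0,1]
    - [-3,0,0,0,1]
    - [0,0,0,0,1]
    - [0,0,0,0,1]
    - [0,0,0,0,1]

```text
time: 12.25
eef_pos: [0.5298, 0.2304, 0.1308]
tcp_rot: [-0.54, -0.455, 0.542, -0.454]
contact_force: [-0.9, 0.7, -0.5]
opening: 0.998
```

```bash
python3 - <<'E'
from h import *
c=cam('wrist','w7.png'); s=readout.get_state(); print(s['time'],s['eef_pos'],s['contact_force'],s['opening'])
p=proj(c,[[.5246,.1886,.065]]);print(p)
u,v=p[0].astype(int)
t=cam('top','t7.png')
cv2.imwrite('pics/c7.png',cv2.resize(c['frame'][20:380,210:430,::-1],None,fx=1.6,fy=1.6,interpolation=cv2.INTER_CUBIC))
E
```

```text
12.3 [0.52965302 0.23032058 0.13040964] [ 0.55973303  0.04981439 -0.75163557] 0.9978576958870009
[[321.0867854  277.66672142]]
```

View pics/c7.png

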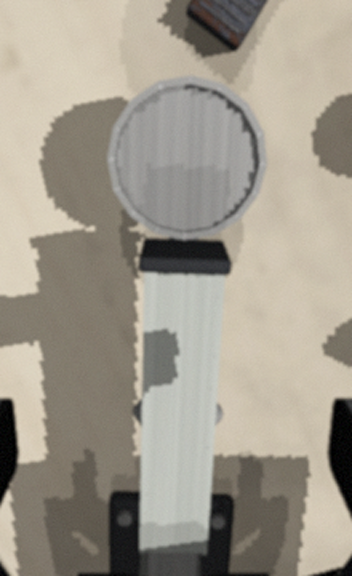

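Both buttons are out, at crop (137,410) and (218,411), with the pan at crop (187,157). Next is the weight.

Emit:
drive_tool:
  steps:
    - [0,-1.49,-3.55,0,1]
    - [0,-1.49,-3.55,0,1]
    - [0,-1.49,-3.55,0,1]
    - [0,-1.49,-3.55,0,1]
    - [0,-1.49,-3.55,0,1]
    - [0,0,0,0,1]
    - [0,0,0,0,1]
    - [0,0,0,0,1]
    - [0,0,0,0,1]

```text
time: 13.25
eef_pos: [0.4884, 0.417, 0.1318]
tcp_rot: [-0.541, -0.454, 0.542, -0.455]
contact_force: [0.2, -0.3, -0.1]
opening: 0.995
```

```bash
python3 - <<'E'
from h import *
c=cam('wrist','w8.png'); s=readout.get_state(); t=s['eef_pos'];q=R.from_quat(s['tcp_rot']); print(s['time'],t,s['qpos'].round(2))
# earlier picture: rebuild camera from stored TCP offset
c0=dict(c); M=q.as_matrix(); off=M.T@(np.array(c['eye'])-t)
q0=R.from_quat([-0.54,-0.455,0.542,-0.454]); t0=np.array([0.52965302,0.23032058,0.13040964])
c0['eye']=t0+q0.apply(off); c0['orientation']=(q0*q.inv()*R.from_quat(c['orientation'])).as_quat()
g=lambda X,Y,z: at_z(c0,210+X/1.6,20+Y/1.6,z)
b1,b2=g(133,410,.065),g(223,411,.065); print('tips',b1,b2,np.linalg.norm(b1-b2))
print('pan',g(187,157,.053), 'pan edges w',np.linalg.norm(g(108,157,.053)-g(266,157,.053)))
hsv=cv2.cvtColor(c['frame'],cv2.COLOR_RGB2HSV); m=cv2.inRange(hsv,(18,70,90),(35,255,255))
n,l,st,ce=cv2.connectedComponentsWithStats(m); 
for i in range(1,n):
    if st[i,4]>150: print(st[i],ce[i])
print(proj(c,[[.488,.418,.0],[.488,.418,.06]]))
cv2.imwrite('pics/c8.png',c['frame'][:,:,::-1])
E
```

```text
13.3 [0.48849301 0.41708505 0.13202731] [ 0.55  0.31  1.74 -0.    1.1   0.72]
tips [0.50543655 0.19320634 0.065     ] [0.54369534 0.18603091 0.065     ] 0.03892584316277009
pan [0.54612606 0.29316062 0.053     ] pan edges w 0.06194594760699141
[ 293  162   51   58 2216] [318.57039711 192.11191336]
[[317.25023335 191.6101572 ]
 [317.09945344 216.69361106]]
```

View pics/c8.png

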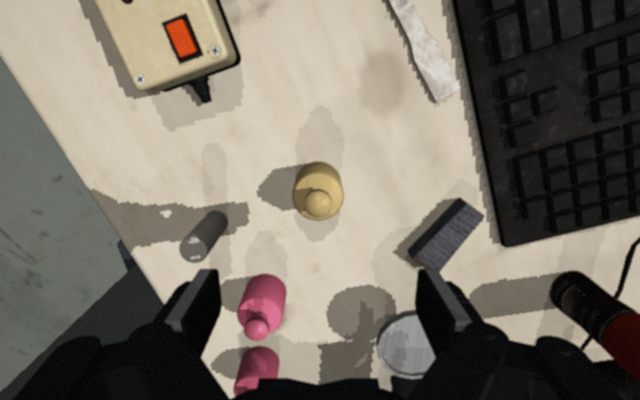

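The picture shows weight_1 at (318,192) with its knob at (318,203). The pink ones at (263,305) and (257,370), the roller at (205,235) and the jaw insert at (447,232) are clear of the fingers. The button tips are 38.9 mm apart, which is fully popped.

```bash
python3 - <<'E'
from h import *
c=cam('wrist'); s=readout.get_state(); t=s['eef_pos'];M=R.from_quat(s['tcp_rot']).as_matrix()
far=at_z(c,317.5,161.5,0); k=at_z(c,317.5,204,.056)
b=far+M[:,2]*0.019; b[2]=0
print('base far-r',b,'knob',k)
# body: circle of shoulder width 51px -> compare projections of a cylinder r=19 h 0..42
th=np.linspace(0,6.28,60)
for ctr in (b,k,(b+k)/2):
  P=np.vstack([proj(c,np.c_[ctr[0]+.019*np.cos(th),ctr[1]+.019*np.sin(th),0*th+z]) for z in (0,.042)])
  print(P.min(0).round(1),P.max(0).round(1))
w=(b+k)/2; d=w-t; print('tool cm',100*M.T@d)
print([ (n,proj(c,[p]).round(0)) for n,p in (('roller',[.393,.408,0]),)])
E
```

```text
base far-r [0.48953273 0.42447638 0.        ] knob [0.48972984 0.42550438 0.056     ]
[291.  161.5] [344.  223.9]
[291.  160.2] [344.1 222.6]
[291.  160.9] [344.  223.2]
tool cm [10.42175676 -0.02870762 -0.78916782]
[('roller', array([[211., 221.]]))]
```

weight_1 is at (0.490,0.425), and its predicted silhouette matches. Moving over it and descending.

Emit:
drive_tool:
  steps:
    - [0,0,-0.8,0,1]
    - [4,0,0,0,1]
    - [4,0,0,0,1]
    - [2.4,0,0,0,1]
    - [2,0,0,0,1]
    - [0,0,0,0,1]
    - [0,0,0,0,1]
    - [0,0,0,0,1]

```text
time: 14.15
eef_pos: [0.4908, 0.427, 0.0103]
tcp_rot: [0.543, 0.455, -0.54, 0.455]
contact_force: [0.3, -0.5, -0.1]
opening: 1.001
```

Emit:
drive_tool:
  steps:
    - [0,0,0,0,0]
    - [0,0,0,0,0]
    - [0,0,0,0,0]
    - [0,0,0,0,0]
    - [0,0,0,0,0]
    - [0,0,0,0,0]
    - [0,0,0,0,0]
  force: 45

```text
time: 14.85
eef_pos: [0.49, 0.4265, 0.0093]
tcp_rot: [0.542, 0.455, -0.541, 0.455]
contact_force: [-0.7, -0.7, 6.2]
opening: 0.426
```

Emit:
drive_tool:
  steps:
    - [-1,0,0,0,0]
    - [-3,0,0,0,0]
    - [-3,0,0,0,0]
    - [-3,0,0,0,0]
    - [0,0,0,0,0]
    - [0,0,0,0,0]

```text
time: 15.45
eef_pos: [0.4886, 0.4256, 0.1069]
tcp_rot: [-0.541, -0.455, 0.542, -0.455]
contact_force: [-0.4, -1.2, -7.1]
opening: 0.423
```

Emit:
drive_tool:
  steps:
    - [0,0.96,1.51,0,0]
    - [0,1.96,3.01,0,0]
    - [0,1.96,3.01,0,0]
    - [0,1.96,3.01,0,0]
    - [0,0.96,1.51,0,0]
    - [0,0,0,0,0]
    - [0,0,0,0,0]
    - [0,0,0,0,0]

```text
time: 16.25
eef_pos: [0.5446, 0.2945, 0.1072]
tcp_rot: [-0.541, -0.456, 0.542, -0.455]
contact_force: [0.1, -0.6, -6.0]
opening: 0.426
```

```bash
python3 - <<'E'
from h import *
c=cam('wrist','w9.png'); s=readout.get_state(); t=s['eef_pos'];M=R.from_quat(s['tcp_rot']).as_matrix()
print(s['time'],t,s['contact_force'],s['opening'], 100*M.T@(np.array([.546,.294,t[2]])-t))
th=np.linspace(0,2*np.pi,60); im=c['frame'][:,:,::-1].copy()
wc=t-np.array([0,.0013,0])
for ctr,r,z,col in ((np.array([.546,.293]),.031,.053,(0,0,255)),(wc,.019,t[2]-.0095,(0,255,0))):
  P=proj(c,np.c_[ctr[0]+r*np.cos(th),ctr[1]+r*np.sin(th),0*th+z]).astype(np.int32); cv2.polylines(im,[P],True,col,1)
cv2.imwrite('pics/c9.png',cv2.resize(im[100:400,160:480],None,fx=1.8,fy=1.8))
E
```

```text
16.3 [0.54472257 0.29477813 0.10756124] [-0.33885963 -0.78895162 -5.27955123] 0.42541680683279826 [-0.00016552  0.13917018  0.05481614]
```

View pics/c9.png

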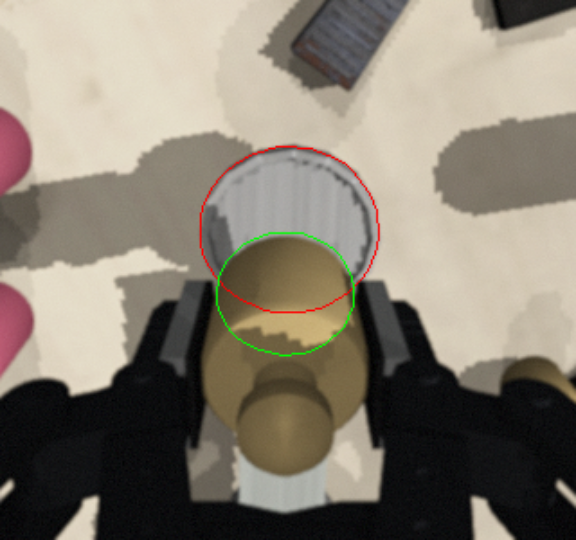

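The weight is held upright, and both overlays (pan in red, underside in green) fit. Lowering to about 6 mm above the floor, then creeping.

Emit:
drive_tool:
  steps:
    - [1,0.12,0.05,0,0]
    - [1.5,0,0,0,0]
    - [1,0,0,0,0]
    - [0.5,0,0,0,0]
    - [0.1,0,0,0,0]
    - [0,0,0,0,0]
    - [0,0,0,0,0]

```text
time: 17.0
eef_pos: [0.5472, 0.2935, 0.068]
tcp_rot: [0.542, 0.455, -0.541, 0.455]
contact_force: [-0.2, -0.1, -5.6]
opening: 0.424
```

Emit:
drive_tool:
  steps:
    - [0.1,0,0,0,0]
    - [0.1,0,0,0,0]
    - [0.1,0,0,0,0]
    - [0,0,0,0,0]

```text
time: 17.4
eef_pos: [0.5465, 0.2933, 0.0642]
tcp_rot: [-0.541, -0.455, 0.541, -0.455]
contact_force: [0.7, -0.8, -5.9]
opening: 0.424
```

Emit:
drive_tool:
  steps:
    - [0.1,0,0,0,0]
    - [0.1,0,0,0,0]
    - [0,0,0,0,0]

```text
time: 17.7
eef_pos: [0.5465, 0.2933, 0.0621]
tcp_rot: [-0.541, -0.455, 0.541, -0.455]
contact_force: [-0.3, -0.6, -5.5]
opening: 0.427
```

Emit:
drive_tool:
  steps:
    - [0.08,0,0,0,0]
    - [0.08,0,0,0,0]
    - [0,0,0,0,0]

```text
time: 18.0
eef_pos: [0.5466, 0.2933, 0.0606]
tcp_rot: [-0.541, -0.455, 0.541, -0.455]
contact_force: [-0.3, 1.0, -6.8]
opening: 0.426
```

Emit:
drive_tool:
  steps:
    - [0.05,0,0,0,0]
    - [0.05,0,0,0,0]
    - [0,0,0,0,0]

```text
time: 18.3
eef_pos: [0.5466, 0.2933, 0.0596]
tcp_rot: [-0.541, -0.455, 0.541, -0.455]
contact_force: [-0.1, 0.2, -6.0]
opening: 0.428
```

Emit:
drive_tool:
  steps:
    - [0.05,0,0,0,0]
    - [0.05,0,0,0,0]
    - [0,0,0,0,0]

```text
time: 18.6
eef_pos: [0.5468, 0.2934, 0.0592]
tcp_rot: [-0.541, -0.455, 0.541, -0.455]
contact_force: [-1.0, -1.5, -2.3]
opening: 0.426
```

Emit:
drive_tool:
  steps:
    - [0.05,0,0,0,0]
    - [0.05,0,0,0,0]
    - [0,0,0,0,0]

```text
time: 18.9
eef_pos: [0.5468, 0.2934, 0.0591]
tcp_rot: [-0.541, -0.455, 0.541, -0.455]
contact_force: [-4.9, -2.3, 5.8]
opening: 0.423
```

The weight rests on the floor: contact at TCP z 0.0591, where 0.0595 was expected. Unloading and releasing.

Emit:
drive_tool:
  steps:
    - [-0.1,0,0,0,0]
    - [0,0,0,0,0.5]
    - [0,0,0,0,0.6]
    - [0,0,0,0,0.8]
    - [0,0,0,0,1]
    - [0,0,0,0,1]
    - [0,0,0,0,1]

```text
time: 19.6
eef_pos: [0.5468, 0.2934, 0.0588]
tcp_rot: [0.541, 0.455, -0.541, 0.455]
contact_force: [-0.2, 0.0, 0.3]
opening: 0.999
```

Emit:
drive_tool:
  steps:
    - [-1,0,0,0,1]
    - [-3,0,0,0,1]
    - [-4,0,0,0,1]
    - [-4,0,0,0,1]
    - [0,0,0,0,1]
    - [0,0,0,0,1]
    - [0,0,0,0,1]

```text
time: 20.3
eef_pos: [0.5458, 0.2931, 0.1777]
tcp_rot: [-0.541, -0.455, 0.542, -0.455]
contact_force: [0.1, 0.7, -0.6]
opening: 1.004
```

```bash
python3 - <<'E'
from h import *
c=cam('wrist','w10.png'); s=readout.get_state(); t=s['eef_pos']
print(s['time'],t,s['contact_force'],s['opening'])
th=np.linspace(0,2*np.pi,60); im=c['frame'][:,:,::-1].copy()
for r,z,col in ((.031,.053,(0,0,255)),(.019,.05,(0,255,0)),(.019,.092,(0,255,0))):
  P=proj(c,np.c_[.546+r*np.cos(th),.293+r*np.sin(th),0*th+z]).astype(np.int32); cv2.polylines(im,[P],True,col,1)
b=cam('top')['frame'][125:275,260:460,::-1]
a=cv2.resize(im[60:380,190:450],None,fx=1.5,fy=1.5)
b=cv2.resize(b,(int(200*1.8),270)); o=np.zeros((480,390+360,3),np.uint8); o[:,:390]=a; o[:270,390:]=b
cv2.imwrite('pics/c10.png',o)
E
```

```text
20.35 [0.54560679 0.29296204 0.17697321] [0.78443181 0.08285224 0.34331476] 1.0016017731332607
```

The picture limit is reached, so I'll check numerically.

```bash
python3 - <<'E'
from h import *
c=cam('wrist'); hsv=cv2.cvtColor(c['frame'],cv2.COLOR_RGB2HSV); m=cv2.inRange(hsv,(15,60,50),(35,255,255))
n,l,st,ce=cv2.connectedComponentsWithStats(m)
print([ (st[i].tolist()) for i in range(1,n) if st[i,4]>300])
th=np.linspace(0,2*np.pi,60)
P=np.vstack([proj(c,np.c_[.5465+.019*np.cos(th),.292+.019*np.sin(th),0*th+z]) for z in (.05,.092)])
print('predicted',P.min(0),P.max(0))
g=cv2.cvtColor(c['frame'],cv2.COLOR_RGB2GRAY)
for p in ([.5054,.1932,.065],[.5437,.186,.065]):
    u,v=proj(c,[p])[0]; print('tip at',u,v, g[int(v)-1:int(v)+2,int(u)-9:int(u)+10].mean(0).astype(int))
t=cam('top');u,v=proj(t,[[.546,.293,.09]])[0]
h2=cv2.cvtColor(t['frame'],cv2.COLOR_RGB2HSV); m=cv2.inRange(h2,(15,90,90),(35,255,255))
n,l,st,ce=cv2.connectedComponentsWithStats(m); print('top',(u,v),[(st[i].tolist()) for i in range(1,n) if st[i,4]>40])
E
```

```text
[[295, 174, 52, 61, 2491], [415, 258, 39, 25, 398]]
predicted [292.96786395 172.68636162] [346.5250609  237.01235699]
tip at 292.94523205964913 313.4659446317917 [130 130 131 131 131 129 131 131 128 122 103  82  71  94 154 195 209 209
 207]
tip at 337.14814050808667 313.9746497303319 [203 202 203 209 206 190 162 143 153 182 201 208 208 210 208 209 208 209
 208]
top (np.float64(331.9273378687739), np.float64(178.5910455523271)) [[112, 164, 12, 8, 53], [37, 187, 10, 6, 43]]
```

The weight's silhouette matches an upright cylinder at the pan's centre within about 1 mm, and both button tips still show. Handing in.

```bash
python3 -c "
from plant import sign_off; print(sign_off())"
```

```text
the job is handed in; nothing more can be done
None
```

The arm is lengthened by one hole, the larger weight stands in the pan, and I handed the job in at about 20.5 s. `sign_off` gave no verdict, so what follows rests on my own measurements.

**Sleeve:** I squeezed both buttons flush and pulled the sleeve out about 43.7 mm. It stopped moving at a wrist reading of about 8.4 N, sliding friction included, so each button should have been well under its 12 N limit. After I let go, the wrist picture showed both buttons out, with the tips 38.9 mm apart (39 mm is fully out).

**Weight:** I took weight_1, the wider of the two brass weights, and lowered it the last millimetres in small steps. It pressed on the pan with about 12 N at most. I then let go and lifted the gripper clear.

**Last checks:**
- **Weight position:** Its outline in the wrist camera matched an upright weight within about 1 mm of the pan's centre.
- **Buttons:** A brightness check still showed something at both tips' expected places.
- **Robot:** The wrist force read about zero, and the gripper was well above the weight.

**Not confirmed:**
- **Final picture:** The 12-picture limit was reached, so I checked the end state only by numbers.
- **Top camera:** Its colour check didn't pick out either brass weight, so it neither confirms nor contradicts the placing.
- **Other items:** I did not re-measure the smaller weight, roller, jaw insert or coupon at the end. The gripper did not go near the smaller weight, jaw insert or coupon. It passed closest to the roller, by an estimated 2 to 3 cm.

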